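# Take the stripped gear unit apart into its part trays

## Robot

A 6-joint arm with a two-finger parallel gripper is mounted at the origin on the work surface. World frame = base frame: x ahead of the robot, y to its left, z up, the work surface at z = 0. Lengths are in m, angles in rad, forces in N, time in s.
With the tool pointing down it reaches from about 0.375 to 0.925 m from the base axis. Payload 5.7 kg.
Tool frame: the origin (TCP) lies on the centre line of the jaws, within the pads' length; the fingertips stand 8 mm ahead of it and the grasp point (between the pads) lies 11 mm behind it (manip.tips_ahead is the distance from the TCP to the fingertips, in m); z points along the fingers, y is the line along which they close (so a half turn about z gives the same grasp; the last joint's range is limited). The gripper opens to 88 mm and grips with 3 to 60 N. Pads are 20 mm wide; open, the fingers measure 115 mm over their backs; the gripper's body (75 mm by 178 mm) begins 61 mm behind the grasp point.
Start: joints at [0.997, 0.359, 1.51, -0, 1.272, -0.115], TCP at [0.266, 0.538, 0.231] pointing down, gripper open.
Joint ranges: [-2.97, 2.97], [-1.01, 2.36], [0.21, 2.38], [-0.96, 4.11], [0.2, 2.71], [-2.98, 2.98]. Speed limits (rad/s): [2.39, 2.39, 3.14, 3.14, 3.14, 3.14].

## Interface

Orientations are given as a unit quaternion [w, x, y, z].
In Python, from station import manip, effector, solver, vision gives the robot as it stands. The module is installed in compiled form; this text tells all that it offers. Calls block until the motion is done:
- manip.move_to(position, orientation): joint-space move of the TCP to a pose.
- manip.line_to(position, rate=0.15, orientation=None, force_limit=None): straight line of the TCP; orientation=None keeps the orientation; rate is the mean speed in m/s. With force_limit (N) it stops when the force on the tool has changed by that much, and returns True; else False.
- manip.movej(angles): joint-space move.
- effector.move_gripper(opening, f_grip=None): finger opening in m; f_grip is the grip in N (None keeps the last); returns when the fingers have stopped.
- manip.pause(seconds).
- solver.solve_ik(position, orientation): joint angles nearest the present ones, or None.
- manip.sense(): the state.
- vision.read_camera(name): name is "scene" or "side" or "wrist"; returns (picture, depth): 384x512x3 uint8, red, green, blue; 384x512 float32, m along the optical axis (not along the pixel's ray), 0 where there is no reading.
- vision.calibration(name): a dict with "mtx" (3x3 intrinsics, pixels), "k1" (the pictures are not rectified: a ray, as slopes to the right and down, at radius r is drawn at 1 + k1 r^2 times it, then the intrinsics apply), "rvec" (rotation vector, rad) and "tvec" (3), from world to camera coordinates, as OpenCV has them. Camera axes: x right, y down, z forward; pixel columns grow to the right and rows downward; lengths in m; the calibration is good to about 2 mm. A picture is of the moment at which its call begins: read the wrist's pose just before it. calibration takes no time and is no camera call; for the wrist camera it gives the pose at the moment of the call.
A pose or a line that the arm cannot do raises manip.IKError and nothing moves.
- manip.sign_off(): hands the job in; it is judged then, once.
The state is a dict: "time": time; "q": joint angles; "joint_velocities": joint speeds; "joint_torque": joint torques, N m; "ee_pos": TCP position; "tool_rot": TCP orientation; "contact_force": force on the tool from outside, world axes, zero at the start; "moment": the same for the moment, N m; "finger_gap": finger opening in m; "gripper_force": force on a finger pad.
Only numpy, scipy, OpenCV 4.12 (cv2) and the standard library are available. Lean on these libraries where they do the work, as an engineer would, in place of code of your own. Each camera call takes 0.05 s, during which the arm holds its last target. There are 200 camera calls.

## Task

On the bench stands a stack of parts from a stripped gear unit: a flat aluminium block, a hexagonal nut and a round sleeve side by side on top of it, and a small bush on top of one of those. Take the stack apart and lay each part, right way up and flat on the floor of the grey tray of its own shape: the bush in the small round tray, the sleeve in the large round tray, the nut in the six-sided tray and the block in the long tray. Set the parts down gently, without dropping any or knocking any off the stack.

Things in the scene. Friction and masses are not known exactly. Their poses are not given: they have to be found in the camera images.
- casting: The block at the foot of the stack: bare aluminium bar 150 x 56 x 30 mm (its x, y, z), small black bolt holes on top, about 0.55 kg, loose. Origin at the centre of its underside, z up. Nut and sleeve stand on it about 45 mm either side of its centre along its x (which at which end varies); the bush stands on the one at its +x end. Goes in the long tray.
- hexnut: Hexagonal coupling nut of dark steel, 46 mm across flats (53 mm across corners), 30 mm high, about 0.3 kg, loose, solid sides, black bore mark on top. Origin at the centre of its underside, z up; two of its flats face +y and -y, its corners include +x and -x. Starts standing on the block (underside at z = 30 mm). It is to go in the six-sided tray.
- sleeve: Round sleeve of bright steel, 50 mm diameter, 30 mm high, with an 18 mm bore right through, about 0.3 kg, loose. Origin at the centre of its underside, z up. Starts standing on the block (underside at z = 30 mm). It is to go in the large round tray.
- bush: Small round brass bush, 32 mm diameter for its lower 20 mm, stepping to 26 mm diameter above, 30 mm high, about 0.12 kg, loose. Origin at the centre of its underside, z up. Starts on top of the stack, on the nut or on the sleeve (underside at z = 60 mm). It is to go in the small round tray.
- tray_long: Fixed tray of grey plastic with a low rim; origin at the centre of its underside on the bench (z = 0), floor 4 mm thick (parts rest at z = 4 mm), rim top 10 mm above the bench. Rectangular, inside 170 x 76 mm, outside 178 x 84 mm (its x, y), for the block, lying along it.
- tray_hex: Fixed tray of grey plastic with a low rim; origin at the centre of its underside on the bench (z = 0), floor 4 mm thick (parts rest at z = 4 mm), rim top 10 mm above the bench. Six-sided, inside 62 mm across flats, outside 70 mm across flats, two sides facing its +y and -y; for the nut, turned flats to flats.
- tray_round: Fixed tray of grey plastic with a low rim; origin at the centre of its underside on the bench (z = 0), floor 4 mm thick (parts rest at z = 4 mm), rim top 10 mm above the bench. Round, the larger of the two round ones, inside diameter 66 mm, outside 74 mm; for the sleeve.
- tray_small: Fixed tray of grey plastic with a low rim; origin at the centre of its underside on the bench (z = 0), floor 4 mm thick (parts rest at z = 4 mm), rim top 10 mm above the bench. Round, the smaller of the two round ones, inside diameter 48 mm, outside 56 mm; for the bush.
Not all that is in view belongs to the job. What is shaped like the sleeve but yellow is not meant. Leave any brown or pink look-alike of the tray_round alone.

How it is judged:
At the end, for the whole second after the job is handed in: Bush in the small round, sleeve in the large round, nut in the six-sided tray (centres within 12 mm), block in the long tray (within 15 mm); each upright within 0.08 rad, flat on the floor (underside 1 to 7.5 mm above the tray's), released and at rest (horizontal distance between bush and tray_small below 0.012 m and z of bush in the frame of tray_small between 0.001 and 0.0075 m and angle between each of bush, hexnut, sleeve, casting's own z axis and vertical below 0.08 rad and linear speed of each of bush, hexnut, sleeve, casting below 0.02 m/s and contact force between each of bush, hexnut, sleeve, casting and the fingers below 0.1 N and horizontal distance between hexnut and tray_hex below 0.012 m and z of hexnut in the frame of tray_hex between 0.001 and 0.0075 m and horizontal distance between sleeve and tray_round below 0.012 m and z of sleeve in the frame of tray_round between 0.001 and 0.0075 m and horizontal distance between casting and tray_long below 0.015 m and z of casting in the frame of tray_long between 0.001 and 0.0075 m); the robot touches nothing.
It fails at once if the bush falls freely faster than 0.8 m/s (dropped, or knocked off, from more than about 30 mm) (linear speed of bush above 0.8 m/s and contact force between bush and the fingers below 0.1 N and contact force between bush and the arm below 0.1 N).
It fails at once if the hexnut falls freely faster than 0.8 m/s (dropped, or knocked off, from more than about 30 mm) (linear speed of hexnut above 0.8 m/s and contact force between hexnut and the fingers below 0.1 N and contact force between hexnut and the arm below 0.1 N).
It fails at once if the sleeve falls freely faster than 0.8 m/s (dropped, or knocked off, from more than about 30 mm) (linear speed of sleeve above 0.8 m/s and contact force between sleeve and the fingers below 0.1 N and contact force between sleeve and the arm below 0.1 N).
It fails at once if the casting falls freely faster than 0.8 m/s (dropped, or knocked off, from more than about 30 mm) (linear speed of casting above 0.8 m/s and contact force between casting and the fingers below 0.1 N and contact force between casting and the arm below 0.1 N).
It also fails if it takes over 125 s, if anything falls off the work surface, if the arm or the gripper's body presses on something with over 40 N, if the wrist force passes 120 N, or if a joint passes its speed limit or range.

## Working session

There is one attempt and no reset: what is moved stays moved. The work goes in short steps, each a Python script; the robot and the scene stay as the last script left them, time stands still between calls to the robot, and variables do not carry over. Pictures are saved under pics/ and viewed, at most 14 in all, crops included, and the job is handed in when it is done.

```bash
mkdir -p pics; ls; cat > h.py <<'E'
import numpy as np, cv2
from station import manip, effector, solver, vision
def shot(n, name):
    c=vision.calibration(n); im,d=vision.read_camera(n)
    cv2.imwrite(f'pics/{name}.png',im[:,:,::-1]); np.savez(f'pics/{name}.npz',im=im,d=d,**{k:np.array(v) for k,v in c.items()})
    return im,d,c
def load(name): 
    z=np.load(f'pics/{name}.npz'); return z['im'],z['d'],z
def ray(c,uv):
    uv=np.atleast_2d(np.array(uv,float)); K=np.array(c['mtx'])
    p=np.c_[(uv[:,0]-K[0,2])/K[0,0],(uv[:,1]-K[1,2])/K[1,1]]; k=float(c['k1']); s=p.copy()
    for _ in range(20): s=p/(1+k*(s**2).sum(1,keepdims=True))
    R=cv2.Rodrigues(np.array(c['rvec'],float))[0]; o=-R.T@np.array(c['tvec'],float).ravel()
    return o,np.c_[s,np.ones(len(s))]@R   # dir scaled to unit optical depth
def plane(c,uv,z):
    o,d=ray(c,uv); return o+d*((z-o[2])/d[:,2])[:,None]
def cloud(c,dep):
    v,u=np.mgrid[:dep.shape[0],:dep.shape[1]]
    o,d=ray(c,np.c_[u.ravel(),v.ravel()]); P=o+d*dep.ravel()[:,None]
    P[dep.ravel()==0]=np.nan
    return P.reshape(*dep.shape,3)
E
python3 - <<'E'
from h import *
ims=[]
for n in('scene','side','wrist'):
    im,d,c=shot(n,n+'0'); o,dd=ray(c,[[256,192]]); print(n,o.round(3),dd.round(3),c['k1'],np.array(c['mtx'])[0,0],(d>0).mean())
print({k:np.round(v,3) for k,v in manip.sense().items()}, manip.tips_ahead)
E
```

```text
pics
scene [0.882 0.625 0.779] [[-0.333 -0.645 -0.688]] -0.00732937048893513 446.9610673956889 0.9960174560546875
side [ 0.13  -0.619  0.63 ] [[ 0.42   0.669 -0.613]] -0.07757088144035305 402.9098815612787 0.9959513346354166
wrist [0.207 0.567 0.385] [[ 0.205 -0.111 -0.972]] 0.037183434049259535 345.98618785683294 0.9960276285807291
{'time': np.float64(0.15), 'q': array([ 0.997,  0.359,  1.511, -0.   ,  1.272, -0.115]), 'joint_velocities': array([-0.001, -0.002, -0.003,  0.   , -0.   ,  0.   ]), 'joint_torque': array([ 1.0000e-03, -5.1576e+01, -2.7101e+01,  6.8000e-02,  3.0000e-02,
       -0.0000e+00]), 'ee_pos': array([0.265, 0.538, 0.23 ]), 'tool_rot': array([-0.   ,  0.227,  0.974, -0.001]), 'contact_force': array([-0.41 , -0.211, -0.453]), 'moment': array([0.021, 0.003, 0.   ]), 'gripper_force': np.float64(0.0), 'finger_gap': np.float64(0.088)} 0.008
```

```bash
ls pics
```

```text
scene0.npz
scene0.png
side0.npz
side0.png
wrist0.npz
wrist0.png
```

View pics/scene0.png

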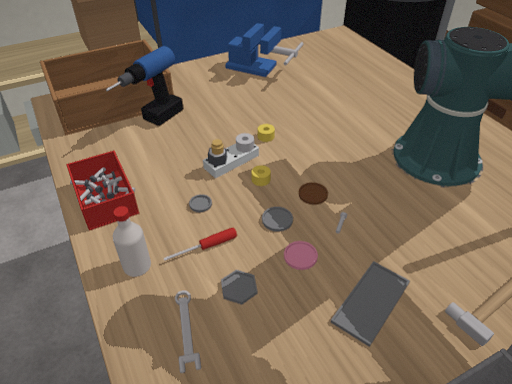

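View pics/side0.png

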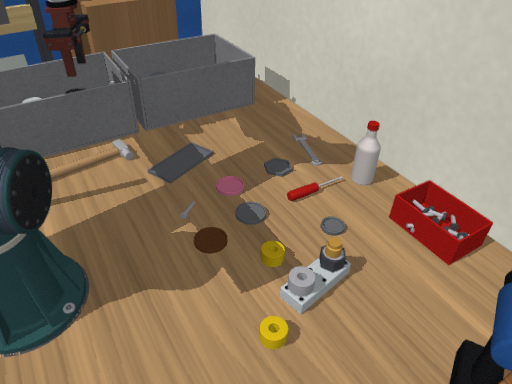

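The scene view shows the stack with its block spanning (207,165)–(257,150). The nut and bush are at (217,150) and the sleeve at (244,143). The grey trays are small (200,203), round (278,218), hex (239,287) and long (370,302). The side view shows the same trays at (333,226), (251,213), (278,166) and (182,161), with the stack at (316,283). The yellow rings and the brown and pink discs are decoys.

```bash
cat > meas.py <<'E'
from h import *
S={'scene0':dict(small=(200,203),round=(278,218),hex=(239,287),long=(370,302)),'side0':dict(small=(333,226),round=(251,213),hex=(278,166),long=(182,161))}
def tri(a,b):
    (o1,d1),(o2,d2)=a,b; d1=d1[0];d2=d2[0]
    t=np.linalg.lstsq(np.c_[d1,-d2],o2-o1,rcond=None)[0]; p,q=o1+t[0]*d1,o2+t[1]*d2
    return (p+q)/2,np.linalg.norm(p-q)
if __name__=='__main__':
    cen={}
    for n,s in S.items():
        im,d,c=load(n); hsv=cv2.cvtColor(im,cv2.COLOR_RGB2HSV)
        g=((hsv[...,1]<60)).astype(np.uint8); P=cloud(c,d)
        lab=cv2.connectedComponents(g,connectivity=4)[1]
        for k,(u,v) in s.items():
            m=(lab==lab[v,u]).astype(np.uint8); ct=max(cv2.findContours(m,0,2)[0],key=cv2.contourArea)[:,0]
            W=plane(c,ct,0.008)[:,:2].astype(np.float32); hull=cv2.convexHull(W)
            r=cv2.minAreaRect(hull); M=cv2.moments(hull); e=cv2.minEnclosingCircle(hull)
            ctr=(M['m10']/M['m00'],M['m01']/M['m00'])
            K=cv2.moments(ct); px=(K['m10']/K['m00'],K['m01']/K['m00']); cen[n,k]=ray(c,[px])
            print(n,k,m.sum(),'c',np.round(ctr,4),'rect',np.round(r[0],4),np.round(r[1],4),round(r[2],1),'circ',np.round(e[1]*2,4),'zfloor',np.nanmedian(P[v-2:v+3,u-2:u+3,2]).round(4))
        st=(P[...,2]>0.02)&(P[...,2]<0.11)
        near=np.nan_to_num(P[...,:2]-plane(c,[S2],0.03)[0,:2]if(S2:={'scene0':(231,158),'side0':(316,285)}[n]) else 0,nan=9)
        st&=np.hypot(near[...,0],near[...,1])<0.11
        for lo,hi in((.022,.036),(.053,.067),(.083,.097)):
            q=st&(P[...,2]>lo)&(P[...,2]<hi); X=P[q]
            print(n,(lo,hi),q.sum(),'med',np.median(X,0).round(4),'min',X.min(0).round(3),'max',X.max(0).round(3))
    for k in S['side0']: p,e=tri(cen['scene0',k],cen['side0',k]); print('tri',k,p.round(4),e.round(4))
E
python3 meas.py
python3 - <<'E'
import cv2,numpy as np
a=cv2.imread('pics/scene0.png')[125:185,195:275];b=cv2.imread('pics/side0.png')[230:315,270:365]
f=lambda x:cv2.resize(x,None,fx=390/x.shape[1],fy=390/x.shape[1],interpolation=2)
a,b=f(a),f(b);h=max(len(a),len(b));p=lambda x:cv2.copyMakeBorder(x,0,h-len(x),0,5,0)
cv2.imwrite('pics/crop.png',np.hstack([p(a),p(b)]))
E
```

```text
scene0 small 330 c [ 0.647  -0.1275] rect [ 0.6467 -0.1272] [0.0555 0.0592] 10.2 circ 0.063 zfloor 0.0039
scene0 round 619 c [0.5064 0.005 ] rect [0.5066 0.0062] [0.0775 0.0712] 62.0 circ 0.0803 zfloor 0.0041
scene0 hex 938 c [0.6693 0.1343] rect [0.6696 0.1349] [0.084  0.0704] 72.1 circ 0.0842 zfloor 0.0031
scene0 long 3388 c [0.4493 0.2871] rect [0.449  0.2868] [0.1841 0.0853] 24.9 circ 0.1994 zfloor 0.0042
scene0 (0.022, 0.036) 641 med [ 0.496  -0.2195  0.0289] min [ 0.431 -0.274  0.022] max [ 0.587 -0.119  0.036]
scene0 (0.053, 0.067) 316 med [ 0.4849 -0.2328  0.0591] min [ 0.441 -0.273  0.053] max [ 0.579 -0.206  0.067]
scene0 (0.083, 0.097) 65 med [ 0.5532 -0.2277  0.0887] min [ 0.541 -0.243  0.084] max [ 0.565 -0.218  0.093]
side0 small 358 c [ 0.6449 -0.1337] rect [ 0.6451 -0.1337] [0.0577 0.0552] 60.2 circ 0.0645 zfloor 0.0046
side0 round 566 c [ 0.5037 -0.0015] rect [ 0.5027 -0.0022] [0.0795 0.0716] 60.5 circ 0.0824 zfloor 0.0043
side0 hex 389 c [0.6673 0.1281] rect [0.6671 0.127 ] [0.0887 0.0724] 71.1 circ 0.089 zfloor 0.0047
side0 long 1255 c [0.448  0.2819] rect [0.4481 0.282 ] [0.1871 0.0948] 24.9 circ 0.2044 zfloor 0.0051
side0 (0.022, 0.036) 1095 med [ 0.4976 -0.2605  0.0296] min [ 0.383 -0.312  0.022] max [ 0.586 -0.156  0.036]
side0 (0.053, 0.067) 702 med [ 0.4738 -0.2511  0.0595] min [ 0.439 -0.279  0.053] max [ 0.578 -0.212  0.067]
side0 (0.083, 0.097) 138 med [ 0.549  -0.238   0.0895] min [ 0.537 -0.249  0.083] max [ 0.564 -0.222  0.092]
tri small [ 0.6467 -0.1311  0.0043] 0.0015
tri round [0.5052 0.002  0.0038] 0.0011
tri hex [0.6694 0.1324 0.0041] 0.0014
tri long [ 0.4485  0.2883 -0.0007] 0.0044
```

View pics/crop.png

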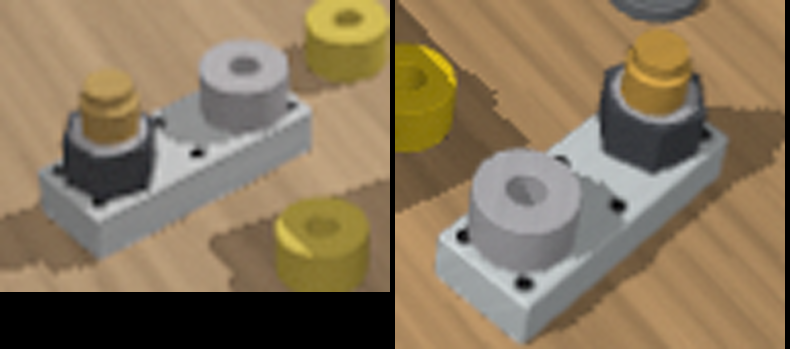

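The crop shows the brass bush on the dark nut at the block's far (+x world) end, with the sleeve at the near end and the nut's flats roughly along the block's sides. The two views agree on the trays to about 6 mm, so I'll refine from above with the wrist camera.

```bash
cat >> h.py <<'E'
def ori(deg):  # tool z down, tool y along world angle deg
    a=np.deg2rad(deg); y=np.array([np.cos(a),np.sin(a),0]); z=np.array([0,0,-1.]); x=np.cross(y,z)
    from scipy.spatial.transform import Rotation as R
    q=R.from_matrix(np.c_[x,y,z]).as_quat(); return [q[3],q[0],q[1],q[2]]
E
python3 - <<'E'
from h import *
try:
  for i,(p,a) in enumerate([((.47,.22,.30),0),((.58,.06,.30),-20),((.53,-.12,.30),-78),((.46,-.25,.30),-78)]):
    manip.move_to(p,ori(a)); manip.pause(.3); shot('wrist',f'w{i}'); s=manip.sense(); print(s['time'],s['ee_pos'].round(4),s['q'].round(2))
except manip.IKError as e: print(e)
I=[cv2.imread(f'pics/w{i}.png') for i in range(4)]
cv2.imwrite('pics/wm.png',cv2.resize(np.vstack([np.hstack(I[:2]),np.hstack(I[2:])]),(800,600),interpolation=3))
E
```

```text
1.9333 [0.4698 0.2205 0.2998] [0.31 0.18 1.58 0.   1.38 0.3 ]
3.0833 [0.5796 0.061  0.3002] [-0.01  0.28  1.45  0.    1.41  0.33]
4.2083 [ 0.5303 -0.1191  0.3   ] [-0.35  0.22  1.53  0.    1.39  1.01]
5.2 [ 0.4605 -0.2491  0.3   ] [-0.63  0.19  1.57  0.    1.38  0.73]
```

View pics/wm.png

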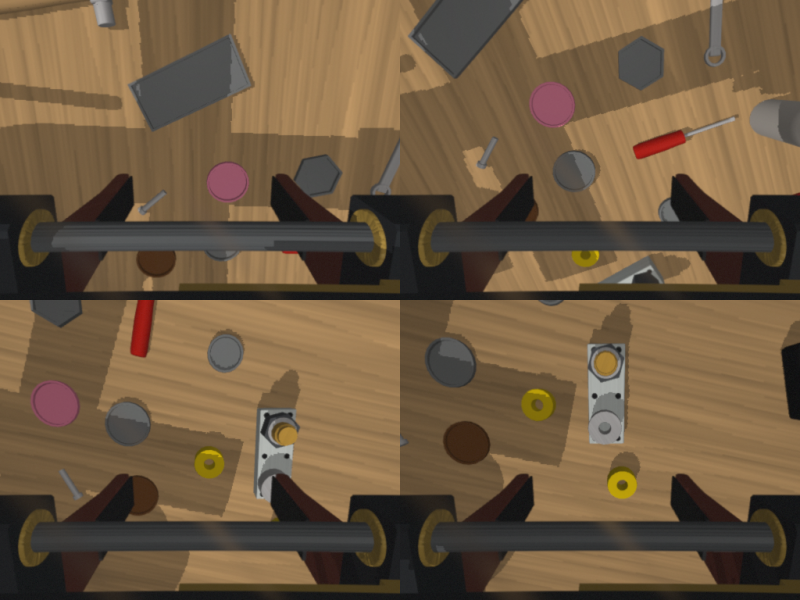

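The mosaic (0.78× scale, so multiply by 1.28 for full pixels) shows:
- **w0:** long tray at (243,105).
- **w1:** hex tray at (308,81) and round tray at (224,218).
- **w2:** small tray at (288,67) and round tray at (164,159).
- **w3:** the whole stack, with the bush at (261,79) and the sleeve at (261,164), plus the round tray at (64,81).

Next I'll measure these.

```bash
cat > m2.py <<'E'
from h import *
from meas import tri
def obj(n,uv,z,hs=None,name=''):
    im,d,c=load(n); h=cv2.cvtColor(im,cv2.COLOR_RGB2HSV); u,v=uv
    m=(h[...,1]<60).astype(np.uint8) if hs is None else hs(h).astype(np.uint8)
    m=cv2.morphologyEx(m,cv2.MORPH_CLOSE,np.ones((3,3)))
    lab=cv2.connectedComponents(m,connectivity=4)[1]; m=(lab==lab[v,u]).astype(np.uint8)
    ct=max(cv2.findContours(m,0,2)[0],key=cv2.contourArea)[:,0]; hull=cv2.convexHull(plane(c,ct,z)[:,:2].astype(np.float32))
    r=cv2.minAreaRect(hull); b=cv2.boxPoints(r); e=max((b[1]-b[0],b[2]-b[1]),key=np.linalg.norm)
    M=cv2.moments(hull); ctr=np.array([M['m10'],M['m01']])/M['m00']
    K=cv2.moments(cv2.convexHull(ct)); px=[[K['m10']/K['m00'],K['m01']/K['m00']]]
    P=cloud(c,d)[m>0]
    print(n,name,m.sum(),'ctr',ctr.round(4),'rect',np.round(r[0],4),np.sort(r[1]).round(4),'ang',np.degrees(np.arctan2(e[1],e[0])).round(1)%180,'z',np.nanpercentile(P[:,2],[10,50,90]).round(4))
    return ctr,ray(c,px)
if __name__=='__main__':
    obj('w0',(243,105),.007,name='long'); obj('w1',(308,81),.007,name='hex')
    a=obj('w1',(224,218),.007,name='round'); b=obj('w2',(164,159),.007,name='round'); obj('w3',(64,81),.007,name='round')
    print('tri round',tri(a[1],b[1]))
    obj('w2',(288,67),.007,name='small')
    br=lambda h:(h[...,1]>100)&(h[...,0]>10)&(h[...,0]<28)&(h[...,2]>120)
    b=obj('w3',(261,79),.09,br,'bush'); 
    st=obj('w3',(261,120),.03,name='stack')
    im,d,c=load('w3'); P=cloud(c,d); v,u=np.mgrid[:384,:512]
    w=(u>230)&(u<300)&(v>40)&(v<200)
    for lo,hi in((.024,.034),(.054,.064),(.084,.094)):
        q=w&(P[...,2]>lo)&(P[...,2]<hi); n,lab,s,_=cv2.connectedComponentsWithStats(q.astype(np.uint8))
        for i in range(1,n):
            if s[i,4]>60:
                X=P[lab==i]; hu=cv2.convexHull(X[:,:2].astype(np.float32)); r=cv2.minAreaRect(hu); bx=cv2.boxPoints(r); e=max((bx[1]-bx[0],bx[2]-bx[1]),key=np.linalg.norm)
                print((lo,hi),s[i],'circ',np.round(cv2.minEnclosingCircle(hu)[0],4),'rect',np.round(r[0],4),np.sort(r[1]).round(4),np.degrees(np.arctan2(e[1],e[0])).round(1),'z',np.median(X[:,2]).round(4))
E
python3 m2.py
```

```text
w0 long 10005 ctr [0.449  0.2866] rect [0.4489 0.2864] [0.0847 0.1795] ang 24.9 z [0.0037 0.005  0.0102]
w1 hex 3018 ctr [0.6698 0.1328] rect [0.6699 0.1327] [0.0697 0.0802] ang 71.0 z [0.0037 0.005  0.0108]
w1 round 2241 ctr [0.5057 0.0028] rect [0.5055 0.0028] [0.0721 0.074 ] ang 69.7 z [0.0038 0.0051 0.0106]
w2 round 2581 ctr [0.5058 0.0032] rect [0.5061 0.0031] [0.0726 0.0741] ang 144.8 z [0.0039 0.0052 0.0106]
w3 round 3261 ctr [0.5059 0.003 ] rect [0.506 0.003] [0.0723 0.0765] ang 102.6 z [0.0039 0.0053 0.0106]
tri round (array([0.50623734, 0.00347725, 0.00690747]), np.float64(0.0006178544339091591))
w2 small 1757 ctr [ 0.6475 -0.1298] rect [ 0.6473 -0.1303] [0.0547 0.0547] ang 102.0 z [0.0037 0.0052 0.0109]
w3 bush 701 ctr [ 0.5504 -0.2332] rect [ 0.5503 -0.2331] [0.0275 0.0291] ang 102.1 z [0.0818 0.0905 0.0917]
w3 stack 5198 ctr [ 0.509  -0.2442] rect [ 0.5088 -0.2442] [0.0561 0.1498] ang 12.2 z [0.0298 0.0317 0.0612]
(0.024, 0.034) [ 240   55   48  129 2543] circ [ 0.5137 -0.2618] rect [ 0.5097 -0.244 ] [0.0559 0.1502] 12.3 z 0.0307
(0.024, 0.034) [240  56  25  30 180] circ [ 0.5638 -0.2182] rect [ 0.5688 -0.2093] [0.0205 0.0422] -29.4 z 0.0304
(0.024, 0.034) [255 156  14  12 131] circ [ 0.4634 -0.2513] rect [ 0.4629 -0.2514] [0.0139 0.0161] -78.3 z 0.0306
(0.024, 0.034) [242 172  13  12  63] circ [ 0.4398 -0.2391] rect [ 0.4356 -0.2367] [0.0096 0.02  ] 60.4 z 0.0306
(0.054, 0.064) [240  55  47  51 875] circ [ 0.5537 -0.2336] rect [ 0.5538 -0.2333] [0.0462 0.052 ] 57.7 z 0.0607
(0.054, 0.064) [ 241  142   43   43 1269] circ [ 0.4649 -0.251 ] rect [ 0.4651 -0.2512] [0.0484 0.049 ] 12.0 z 0.0606
(0.084, 0.094) [251  66  25  28 559] circ [ 0.5519 -0.2331] rect [ 0.5522 -0.2331] [0.0242 0.0255] 11.7 z 0.0908
```

Everything agrees to about 1–2 mm, in position, size and height (0.0908, 0.0607 and 0.0307 m tops). I'll start with the bush.

```bash
cat >> h.py <<'E'
TA=0.009+0.008   # TCP above a part's underside: tips 9 mm up, clear of the 10 mm rim in the tray
def pick(xy,zb,deg,width,f,ta=TA):
    effector.move_gripper(min(width+.028,.088)); manip.move_to([*xy,.2],ori(deg))
    manip.line_to([*xy,zb+ta+.03],rate=.2); hit=manip.line_to([*xy,zb+ta],rate=.06,force_limit=8)
    if hit: print('HIT on descent',manip.sense()['ee_pos'])
    effector.move_gripper(max(width-.02,0),f); s=manip.sense(); print('grip',s['finger_gap'],s['gripper_force'],s['ee_pos'].round(4))
    manip.line_to([*xy,zb+ta+.01],rate=.04); manip.line_to([*xy,max(.2,zb+.1)],rate=.15)
    s=manip.sense(); print('lifted',s['finger_gap'].round(4),s['contact_force'].round(2),s['time'])
def place(xy,deg,width,ta=TA,open_=.014):
    z=.004+ta
    manip.move_to([*xy,.15],ori(deg)); manip.line_to([*xy,z+.02],rate=.15); manip.pause(.2)
    hit=manip.line_to([*xy,z-.003],rate=.02,force_limit=4); s=manip.sense(); print('down',hit,'dz',(s['ee_pos'][2]-z).round(4),s['finger_gap'].round(4))
    effector.move_gripper(width+open_); manip.line_to([*xy,z+.04],rate=.08); manip.line_to([*xy,.18],rate=.25); print('t',manip.sense()['time'])
E
python3 - <<'E'
from h import *
pick((.551,-.2332),.06,-78,.032,25)
place((.6475,-.130),-78,.032)
manip.move_to([.46,-.25,.30],ori(-78)); manip.pause(.3); shot('wrist','a1'); shot('scene','a1s')
I=[cv2.imread(f'pics/{n}.png') for n in('a1','a1s')]; cv2.imwrite('pics/a1m.png',cv2.resize(np.hstack(I),(800,300),interpolation=3))
im,d,c=load('a1'); P=cloud(c,d); v,u=np.mgrid[:384,:512]
w=(u>220)&(u<310)&(v>30)&(v<210)
q=w&(P[...,2]>.054)&(P[...,2]<.066); n,lab,s,_=cv2.connectedComponentsWithStats(q.astype(np.uint8))
for i in range(1,n):
    if s[i,4]>60:
        X=P[lab==i]; hu=cv2.convexHull(X[:,:2].astype(np.float32)); r=cv2.minAreaRect(hu); bx=cv2.boxPoints(r); e=max((bx[1]-bx[0],bx[2]-bx[1]),key=np.linalg.norm)
        print(s[i],'circ',np.round(cv2.minEnclosingCircle(hu)[0],4),'rect',np.round(r[0],4),np.sort(r[1]).round(4),np.degrees(np.arctan2(e[1],e[0])).round(1),'mean',X.mean(0).round(4))
        ap=cv2.approxPolyDP(cv2.convexHull(np.c_[u[lab==i],v[lab==i]].astype(np.int32)),3,True)[:,0]; print(plane(c,ap,.06)[:,:2].round(4).tolist())
E
```

```text
grip 0.03085718407017504 25.00025975634344 [ 0.5511 -0.2333  0.0772]Traceback (most recent call last):
  File "<stdin>", line 2, in <module>
  File "h.py", line 33, in pick
    s=manip.sense(); print('lifted',s['finger_gap'].round(4),s['contact_force'].round(2),s['time'])
                                    ^^^^^^^^^^^^^^^^^^^^^
AttributeError: 'float' object has no attribute 'round'
```

```bash
sed -i "s/s\['finger_gap'\].round(4)/round(float(s['finger_gap']),4)/; s/(s\['ee_pos'\]\[2\]-z).round(4)/round(float(s['ee_pos'][2]-z),4)/" h.py
cat > a1.py <<'E'
from h import *
def nut(name):
    im,d,c=load(name); P=cloud(c,d); v,u=np.mgrid[:384,:512]
    w=(u>220)&(u<310)&(v>30)&(v<210)
    q=w&(P[...,2]>.054)&(P[...,2]<.066); n,lab,s,_=cv2.connectedComponentsWithStats(q.astype(np.uint8))
    for i in range(1,n):
        if s[i,4]>60:
            X=P[lab==i]; hu=cv2.convexHull(X[:,:2].astype(np.float32)); r=cv2.minAreaRect(hu); bx=cv2.boxPoints(r); e=max((bx[1]-bx[0],bx[2]-bx[1]),key=np.linalg.norm)
            print(s[i],'circ',np.round(cv2.minEnclosingCircle(hu)[0],4),'rect',np.round(r[0],4),np.sort(r[1]).round(4),np.degrees(np.arctan2(e[1],e[0])).round(1),'mean',X.mean(0).round(4))
            ap=cv2.approxPolyDP(cv2.convexHull(np.c_[u[lab==i],v[lab==i]].astype(np.int32)),3,True)[:,0]; V=plane(c,ap,.06)[:,:2]-r[0]; print('corner angles',np.degrees(np.arctan2(V[:,1],V[:,0])).round(1))
E
python3 - <<'E'
from h import *; from a1 import nut
s=manip.sense(); print(s['finger_gap'],s['gripper_force'],s['ee_pos'],s['contact_force'],s['time'])
place((.6475,-.130),-78,.032)
manip.move_to([.46,-.25,.30],ori(-78)); manip.pause(.3); shot('wrist','a1'); shot('scene','a1s')
I=[cv2.imread(f'pics/{n}.png') for n in('a1','a1s')]; cv2.imwrite('pics/a1m.png',cv2.resize(np.hstack(I),(800,300),interpolation=3))
nut('a1')
E
```

```text
0.031028517311220395 24.99976661405526 [ 0.55029644 -0.23283507  0.19904448] [-0.19019354 -0.29429509 -1.46682274] 9.5667
down True dz 0.0002 0.0309
t 13.95
[ 240   55   47   50 1679] circ [ 0.5538 -0.2333] rect [ 0.5538 -0.2334] [0.0459 0.0521] -1.9 mean [ 0.554  -0.2333  0.0609]
corner angles [ -62.1 -121.1  175.4  118.2   48.5   -4.6]
[ 240  141   44   44 1275] circ [ 0.4651 -0.2509] rect [ 0.4652 -0.2511] [0.0489 0.049 ] 56.0 mean [ 0.4656 -0.2508  0.0605]
corner angles [ -72.5 -112.6 -164.1  155.7  107.3   65.4    6.   -37.1]
```

View pics/a1m.png

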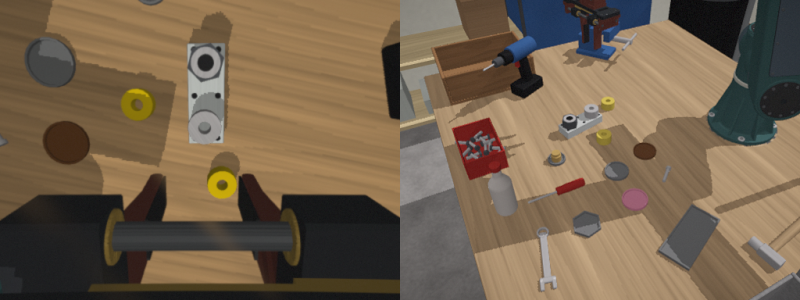

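The bush stands in the small tray at (556,158), and the nut and sleeve are undisturbed. The nut's corners are at −2°, so its flats are gripped at −92°. Next come the nut and the sleeve.

```bash
python3 - <<'E'
from h import *; from a1 import nut
pick((.553,-.2334),.03,-92,.046,40)
place((.6698,.1328),-79,.046)
pick((.4645,-.251),.03,-78,.050,40)
place((.5058,.003),-60,.050)
manip.move_to([.46,-.25,.30],ori(-78)); manip.pause(.3); shot('wrist','a2'); shot('scene','a2s'); shot('side','a2d')
from m2 import obj
obj('a2',(261,120),.03,name='block')
I=[cv2.imread(f'pics/{n}.png') for n in('a2','a2s')]; cv2.imwrite('pics/a2m.png',cv2.resize(np.hstack(I),(800,300),interpolation=3))
E
```

```text
grip 0.04553537586974916 39.90172326564789 [ 0.5532 -0.2336  0.0472]
lifted 0.0458 [-0.24 -0.29 -3.73] 20.05
down True dz 0.0003 0.0455
t 25.225
grip 0.04968353803159613 40.000632216688246 [ 0.4647 -0.2512  0.0472]
lifted 0.0499 [ 0.1  -0.14 -3.16] 30.8083
down True dz 0.0002 0.0498
t 35.5583
a2 block 6017 ctr [ 0.5096 -0.2441] rect [ 0.5095 -0.2441] [0.0561 0.1494] ang 12.3 z [0.0296 0.0307 0.0318]
```

View pics/a2m.png

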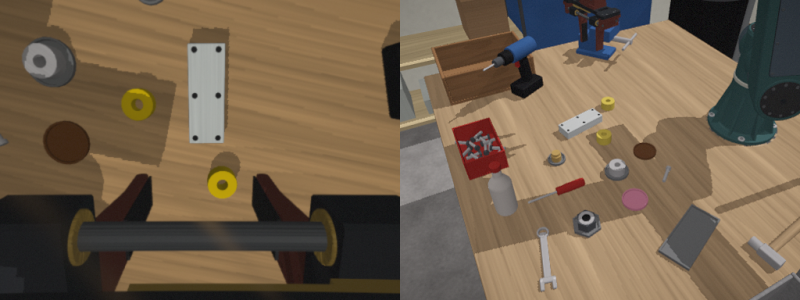

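The nut sits in the hex tray at (586,222), the sleeve is in the round tray at (616,170), and the block is bare and unmoved. Now the block.

```bash
python3 - <<'E'
from h import *; from m2 import obj
pick((.5093,-.2441),0,-77.7,.056,58)
place((.449,.2866),-65.1,.056)
try:
  for i,(p,a) in enumerate([((.45,.20,.32),0),((.58,.06,.30),-20),((.53,-.12,.30),-78)]):
    manip.move_to(p,ori(a)); manip.pause(.3); shot('wrist',f'f{i}')
except manip.IKError as e: print(e)
shot('scene','f3')
I=[cv2.imread(f'pics/f{i}.png') for i in range(4)]
cv2.imwrite('pics/fm.png',cv2.resize(np.vstack([np.hstack(I[:2]),np.hstack(I[2:])]),(800,600),interpolation=3)); print(manip.sense()['time'])
E
```

```text
grip 0.05560789306513023 57.99892544746399 [ 0.5095 -0.2444  0.0172]
lifted 0.0556 [ 0.53 -0.52 -6.36] 41.975
down True dz 0.0002 0.0555
t 47.6417
51.4917
```

View pics/fm.png

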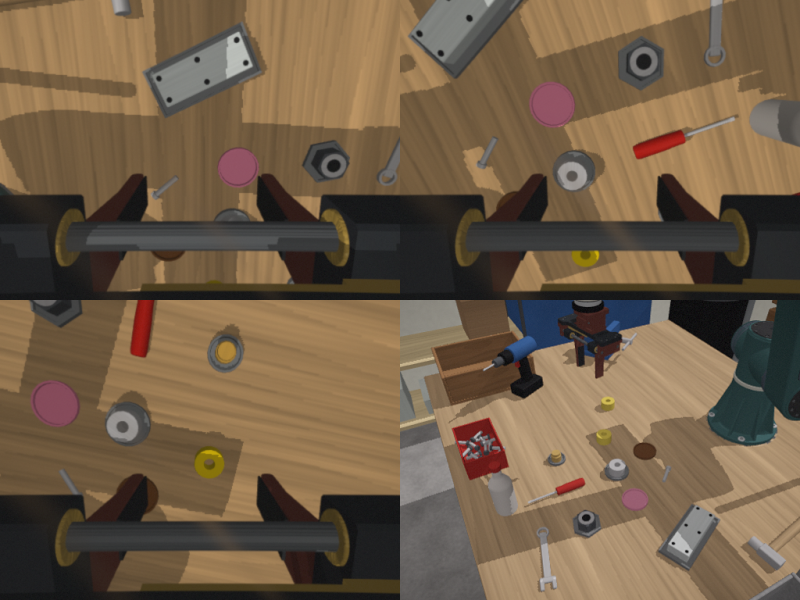

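All four parts are in their trays: block (203,68), nut (641,63), sleeve (573,172) and bush (226,351) in the mosaic. I'll check the top heights and centres numerically before handing in.

```bash
python3 - <<'E'
from h import *
for k,n,t in(('block','f0',(.449,.2866)),('nut','f1',(.6698,.1328)),('sleeve','f1',(.5058,.003)),('sleeve','f2',(.5058,.003)),('bush','f2',(.6475,-.130))):
    im,d,c=load(n); P=cloud(c,d).reshape(-1,3); P=P[np.isfinite(P[:,0])]
    X=P[(np.hypot(P[:,0]-t[0],P[:,1]-t[1])<.09 if k=='block' else np.hypot(P[:,0]-t[0],P[:,1]-t[1])<.04)&(P[:,2]>.029)&(P[:,2]<.04)]
    r=cv2.minAreaRect(X[:,:2].astype(np.float32)); A=np.linalg.lstsq(np.c_[X[:,:2]-t,np.ones(len(X))],X[:,2],rcond=None)[0]
    print(k,len(X),'off mm',((np.array(r[0])-t)*1e3).round(1),'size',np.sort(r[1]).round(3),'topz',np.median(X[:,2]).round(4),'tilt',np.hypot(*A[:2]).round(3))
E
```

```text
block 5905 off mm [-0.3  1. ] size [0.057 0.15 ] topz 0.0348 tilt 0.001
nut 1493 off mm [0.1 1.1] size [0.046 0.052] topz 0.0348 tilt 0.009
sleeve 1010 off mm [0.1 1.9] size [0.048 0.049] topz 0.0345 tilt 0.009
sleeve 1176 off mm [0.1 0.6] size [0.049 0.049] topz 0.0347 tilt 0.011
bush 437 off mm [0.5 1.7] size [0.025 0.026] topz 0.0346 tilt 0.032
```

```bash
python3 -c "
from h import *
print(manip.sign_off())"
```

```text
the job is handed in; nothing more can be done
None
```

I took the stack apart and handed the job in at about 51 s; just before, depth checks put all four parts flat in their own trays, centres within 2 mm, but the station returned no verdict.

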